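# Move drained slide racks from the safety hooks to the drying deck and start it

## Robot

A 6-joint arm with a two-finger parallel gripper is mounted at the origin on the work surface. World frame = base frame: x ahead of the robot, y to its left, z up, the work surface at z = 0. Lengths are in mm, angles in rad, forces in N, time in s.
With the tool pointing down it reaches from about 350 to 775 mm from the base axis. Payload 7.3 kg.
Tool frame: the origin (TCP) lies midway between the tips of the shut fingers; the grasp point (between the pads) lies 19 mm behind it; x points along the fingers, y is the direction in which the jaws open and shut, and the axes are right-handed (so a half turn about x gives the same grasp; the last joint's range is limited). The gripper opens to 92 mm and grips with 3 to 60 N. Pads are 19 mm wide; open, the fingers measure 130 mm over their backs; the gripper's body (75 mm by 190 mm) begins 47 mm behind the grasp point.
Start: joints at [1.159, 0.342, 1.524, -0, 1.275, -0.146], TCP at [137.892, 506.587, 226.741] pointing down, gripper open.
Joint ranges: [-2.53, 2.53], [-0.77, 2.02], [0.04, 2.7], [-1, 4.14], [0.28, 2.66], [-3.11, 3.11]. Speed limits (rad/s): [2.57, 2.57, 3.14, 3.14, 3.14, 3.14].

## Interface

Orientations are given as [roll, pitch, yaw] about the fixed x, y, z axes, in that order (R = Rz(yaw) Ry(pitch) Rx(roll)).
In Python, from plant import get_obs, capture, close_job gives the robot as it stands. The module is installed in compiled form; this text tells all that it offers.
- The arm moves only by the tool send_rows, never from a script. Its argument "moves" is a list of rows, each a list of 4 numbers: the shift along the tool's x, y, z in mm, then the turn about the tool's x in degrees. In form: [[tx, ty, tz, yaw], ...]. A call has 1 to 8 rows; each row shifts and turns the commanded pose from where the row before left it, along the tool's axes as they then stand; what a row does not reach is not made up. A row lasts 1/8 s, in which the tool goes at most 62.5 mm and 10.7 degrees, less where a joint would pass 70% of its speed; a pose out of reach is approached as far as the arm can. A call with a gripper value outside its range is refused whole. "hand" is the opening, from 0 (shut) to 1 (fully open), set as the call begins (left out, the last holds). The fingers move at their own pace and stop on an object; the grip force is fixed at half the most. Time passes only in rows, so rows that do not move let the fingers close. It gives the time, the measured TCP pose, the force and the opening at its end, in the units of the state.
- get_obs(): the state, without advancing time (a new reading comes with each control period).
- capture(name): name is "scene" or "top" or "wrist"; returns a dict with "image" (384x512x3 uint8, red, green, blue), "K" (3x3 intrinsics, pixels), "dist" ([k1, k2, p1, p2, k3] as OpenCV has them; the pictures are not rectified), "position" and "attitude" of the camera in the world; the wrist camera has in their place "mount" (4x4, takes a point from camera to tool coordinates, whose origin is the TCP and whose axes are the tool frame's). Camera axes: x right, y down, z forward; pixel columns grow to the right and rows downward; lengths in mm; the calibration is good to about 2 mm. A picture is of the moment at which its call begins: read the wrist's pose just before it. There is no depth.
- close_job(): hands the job in, once; it reports no verdict.
The state is a dict: "time": time; "joint_positions": joint angles; "dq": joint speeds; "tau": joint torques, N m; "tool_pos": TCP position; "tcp_rot": TCP orientation; "contact_force": force on the tool from outside, world axes, zero at the start; "moment": the same for the moment, N m; "grip_width": finger opening in mm.
Only numpy, scipy, OpenCV 4.12 (cv2) and the standard library are available. Lean on these libraries where they do the work, as an engineer would, in place of code of your own. Each camera call takes 0.05 s, during which the arm holds its last target. There are 200 camera calls.

## Task

The slide racks hanging on the drain rail have dripped dry: for each one, press its hook's sprung keeper open, lift the rack off, and lower it over a free pair of locating pins on the drying deck until its base plate rests flush. When every rack is seated and let go, press the green start button fully and release it. Do not force the keepers upward, never tip a rack over, and leave the dish, bottle and slide box where they are.

Things in the scene. Friction and masses are not known exactly. Their poses are not given: they have to be found in the camera images.
- rack0: rack of ten upright slides up to z = 86 mm. Base plate 52 (x) x 104 (y) x 10 mm with two 11.5 mm through holes at y = -40, +40 mm. Round handle bar (blue in the middle) 10 mm thick, 88 mm long, along y, its centre line 160 mm above the underside, held at each end by a plate on two legs. 0.3 to 0.45 kg. Origin under the plate's centre, z up; same after a half turn. Starts on a hook or is absent
- rack1: rack of ten upright slides up to z = 86 mm. Base plate 52 (x) x 104 (y) x 10 mm with two 11.5 mm through holes at y = -40, +40 mm. Round handle bar (blue in the middle) 10 mm thick, 88 mm long, along y, its centre line 160 mm above the underside, held at each end by a plate on two legs. 0.3 to 0.45 kg. Origin under the plate's centre, z up; same after a half turn. Starts on a hook or is absent
- rack2: rack of ten upright slides up to z = 86 mm. Base plate 52 (x) x 104 (y) x 10 mm with two 11.5 mm through holes at y = -40, +40 mm. Round handle bar (blue in the middle) 10 mm thick, 88 mm long, along y, its centre line 160 mm above the underside, held at each end by a plate on two legs. 0.3 to 0.45 kg. Origin under the plate's centre, z up; same after a half turn. Starts on a hook or is absent
- rack3: rack of ten upright slides up to z = 86 mm. Base plate 52 (x) x 104 (y) x 10 mm with two 11.5 mm through holes at y = -40, +40 mm. Round handle bar (blue in the middle) 10 mm thick, 88 mm long, along y, its centre line 160 mm above the underside, held at each end by a plate on two legs. 0.3 to 0.45 kg. Origin under the plate's centre, z up; same after a half turn. Starts on a hook or is absent
- hook0 (a point): resting point of a hung bar's centre line in hook 0, 215 mm above the table; x points into the rail, y along the bar. Prongs: 8 mm rods at y = -30, +30 mm, cradling the bar (down to 14 mm below it) and turned up in front of it (x = -17) to 37 mm above. Back plate at x = 41 mm, up to 51 mm above. Fingers fit from above between the prongs (52 mm), one before and one behind the bar (30 mm of room)
- hook1 (a point): resting point of a hung bar's centre line in hook 1, 215 mm above the table; x points into the rail, y along the bar. Prongs: 8 mm rods at y = -30, +30 mm, cradling the bar (down to 14 mm below it) and turned up in front of it (x = -17) to 37 mm above. Back plate at x = 41 mm, up to 51 mm above. Fingers fit from above between the prongs (52 mm), one before and one behind the bar (30 mm of room)
- hook2 (a point): resting point of a hung bar's centre line in hook 2, 215 mm above the table; x points into the rail, y along the bar. Prongs: 8 mm rods at y = -30, +30 mm, cradling the bar (down to 14 mm below it) and turned up in front of it (x = -17) to 37 mm above. Back plate at x = 41 mm, up to 51 mm above. Fingers fit from above between the prongs (52 mm), one before and one behind the bar (30 mm of room)
- hook3 (a point): resting point of a hung bar's centre line in hook 3, 215 mm above the table; x points into the rail, y along the bar. Prongs: 8 mm rods at y = -30, +30 mm, cradling the bar (down to 14 mm below it) and turned up in front of it (x = -17) to 37 mm above. Back plate at x = 41 mm, up to 51 mm above. Fingers fit from above between the prongs (52 mm), one before and one behind the bar (30 mm of room)
- keeper0 (a joint): sprung red keeper of hook 0, 26 mm wide: hinged 38 mm behind the hook point and 42 mm above it, it reaches 50 mm forward, level, over the bar. 0 = shut, cannot lift higher; grows (rad) as it is pressed down and back, 1.5 = open; 3 to 6 N; springs shut when let go. A finger coming down behind the bar pushes it open and keeps it so while the gripped bar is lifted straight up
- keeper1 (a joint): sprung red keeper of hook 1, 26 mm wide: hinged 38 mm behind the hook point and 42 mm above it, it reaches 50 mm forward, level, over the bar. 0 = shut, cannot lift higher; grows (rad) as it is pressed down and back, 1.5 = open; 3 to 6 N; springs shut when let go. A finger coming down behind the bar pushes it open and keeps it so while the gripped bar is lifted straight up
- keeper2 (a joint): sprung red keeper of hook 2, 26 mm wide: hinged 38 mm behind the hook point and 42 mm above it, it reaches 50 mm forward, level, over the bar. 0 = shut, cannot lift higher; grows (rad) as it is pressed down and back, 1.5 = open; 3 to 6 N; springs shut when let go. A finger coming down behind the bar pushes it open and keeps it so while the gripped bar is lifted straight up
- keeper3 (a joint): sprung red keeper of hook 3, 26 mm wide: hinged 38 mm behind the hook point and 42 mm above it, it reaches 50 mm forward, level, over the bar. 0 = shut, cannot lift higher; grows (rad) as it is pressed down and back, 1.5 = open; 3 to 6 N; springs shut when let go. A finger coming down behind the bar pushes it open and keeps it so while the gripped bar is lifted straight up
- station0 (a point): place 0 on the drying deck: point on its steel top, 60 mm above the table, midway between two upright brass pins at x = -40, +40 mm. Pins 9 mm thick, 24 mm high, the upper 10 mm tapering to 3 mm. Places lie side by side along y, 72 mm apart; a rack sits with its bar along this x axis
- station1 (a point): place 1 on the drying deck: point on its steel top, 60 mm above the table, midway between two upright brass pins at x = -40, +40 mm. Pins 9 mm thick, 24 mm high, the upper 10 mm tapering to 3 mm. Places lie side by side along y, 72 mm apart; a rack sits with its bar along this x axis
- station2 (a point): place 2 on the drying deck: point on its steel top, 60 mm above the table, midway between two upright brass pins at x = -40, +40 mm. Pins 9 mm thick, 24 mm high, the upper 10 mm tapering to 3 mm. Places lie side by side along y, 72 mm apart; a rack sits with its bar along this x axis
- station3 (a point): place 3 on the drying deck: point on its steel top, 60 mm above the table, midway between two upright brass pins at x = -40, +40 mm. Pins 9 mm thick, 24 mm high, the upper 10 mm tapering to 3 mm. Places lie side by side along y, 72 mm apart; a rack sits with its bar along this x axis
- rail: steel drain rail, 470 mm long, with four hooks 118 mm apart along its y axis (hook0 at the -y end) and a flat drip tray under them (190 x 470 mm, rim 14 mm high). Behind the hooks are a crossbar at x = +47 to +63 mm, up to 251 mm high, and two posts at x = +122 mm, so that the racks can swing. Origin on the table under the middle of the row of hung bars; -x is the open front. Fixed
- deck: slide-drying deck: white box 130 (x) x 375 (y) x 60 mm high with a steel top with four pairs of pins, and a grey control panel with a green button at its -y end. Origin on the table under its middle. Fixed
- start_top (a point): top of the green start button (28 mm across) on the deck's panel, about 82 mm above the table, 86 mm along the deck's y axis from station0, 60 mm from the edge of a rack seated there
- start (a joint): travel of the start button in m: 0 = up, 0.006 = fully pressed (5 N); springs back
- dish: glass dish, 75 x 95 x 50 mm, bystander. Origin under its centre
- mountant: amber bottle, 52 mm across, 95 mm high, bystander. Origin under its centre
- slidebox: blue slide box, 85 x 120 x 35 mm, bystander. Origin under its centre
Things that resemble listed ones, but are neither listed nor needed, are in the scene too. What is shaped like the rack2 but yellow is not meant.

How it is judged:
By the outcome, as a careful person would: the job done as asked, in the order asked, and still so for the second after the job is handed in, with the robot touching nothing.
Of rack0, rack1, rack2, rack3 only 3 to 4 are there at a start; the rules pass over those that are not, and their reading is None.
At some moment in a run one of rack0, rack1, rack2, rack3 may be knocked a few centimetres aside while the robot is not near it.
It also fails if it takes over 210 s, if anything falls off the work surface, if the arm or the gripper's body presses on something with over 40 N, if the wrist force passes 120 N, or if a joint passes its speed limit or range.

## Working session

There is one attempt and no reset: what is moved stays moved. The work goes in short steps, Python scripts to look and compute and a tool call to move; the robot and the scene stay as the last step left them, time stands still between calls to the robot, and variables do not carry over. Pictures are saved under pics/ and viewed, about 12 in all and at most 16, crops included, and the job is handed in when it is done.

Besides the shell and the picture viewer there is one more tool, called after "Emit:" in YAML: its name, and indented under it one key for each argument. send_rows: Moves the arm, as the interface text tells. Its arguments: {"type":"object","properties":{"moves":{"type":"array","items":{"type":"array","items":{"type":"number"}}},"hand":{"type":"number"}},"required":["moves"]}

```bash
mkdir -p pics; cat > h.py <<'E'
import numpy as np, cv2, json
from scipy.spatial.transform import Rotation as R
from plant import get_obs, capture
def att(c):
    return c
def snap(n,f):
    o=get_obs(); c=capture(n); cv2.imwrite('pics/'+f+'.png',c['image'][:,:,::-1])
    c=dict(c); c['tool_pos']=o['tool_pos']; c['tcp_rot']=o['tcp_rot']
    np.save('pics/'+f+'.npy',c,allow_pickle=True); return c
E
python3 - <<'E'
from h import *
for n in ('scene','top','wrist'):
    c=snap(n,n+'0'); print({k:(np.round(v,4).tolist() if not isinstance(v,str) else v) for k,v in c.items() if k!='image'})
print(get_obs())
E
```

```text
{'K': [[399.6768, 0.0, 260.5658], [0.0, 399.6768, 200.0777], [0.0, 0.0, 1.0]], 'dist': [-0.06, 0.0, 0.0, 0.0, 0.0], 'position': [884.4665, 554.7338, 1114.446], 'attitude': [-2.5538, 0.0067, 2.4103], 'tool_pos': [137.7133, 506.2013, 226.0414], 'tcp_rot': [-1.7072, 1.5693, -1.9729]}
{'K': [[359.1686, 0.0, 257.8065], [0.0, 359.1686, 191.1442], [0.0, 0.0, 1.0]], 'dist': [-0.0121, 0.0, 0.0, 0.0, 0.0], 'position': [261.8808, 82.1911, 1287.2887], 'attitude': [-2.9742, -0.0026, -1.55], 'tool_pos': [137.7319, 506.2135, 226.0629], 'tcp_rot': [-1.7307, 1.5693, -1.9965]}
{'K': [[324.3897, 0.0, 255.8976], [0.0, 324.3897, 190.9066], [0.0, 0.0, 1.0]], 'dist': [-0.0586, 0.0, 0.0, 0.0, 0.0], 'mount': [[0.0006, -0.3019, 0.9533, -158.4195], [1.0, -0.0006, -0.0009, 0.3202], [0.0008, 0.9533, 0.3019, -82.7201], [0.0, 0.0, 0.0, 1.0]], 'tool_pos': [137.7299, 506.225, 226.1142], 'tcp_rot': [-1.7038, 1.5694, -1.9695]}
{'time': 0.15, 'joint_positions': array([ 1.15896166e+00,  3.42555195e-01,  1.52475326e+00,  1.16775177e-05,
        1.27539940e+00, -1.46016359e-01]), 'dq': array([ 1.02611772e-03, -2.61227902e-03, -3.73897148e-03, -5.24315708e-04,
        3.48918210e-05,  3.89946106e-04]), 'tau': array([ 1.09587840e-03, -4.31476092e+01, -2.44353354e+01,  7.18176272e-02,
        5.38242096e-02, -8.56184806e-05]), 'tool_pos': array([137.78527003, 506.3021224 , 226.22397107]), 'tcp_rot': array([-1.72682658,  1.56968106, -1.99264829]), 'contact_force': array([-0.85649451, -0.02323571, -0.19396308]), 'moment': array([-0.04016981, -0.02081782, -0.00698768]), 'grip_width': 91.85138710243679}
```

```bash
python3 - <<'E'
import cv2
for n in('scene0','top0'):
    i=cv2.imread(f'pics/{n}.png'); cv2.imwrite(f'pics/{n}b.png',cv2.resize(i,(800,600),interpolation=cv2.INTER_CUBIC))
E
```

```text
(no output)
```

View pics/scene0b.png

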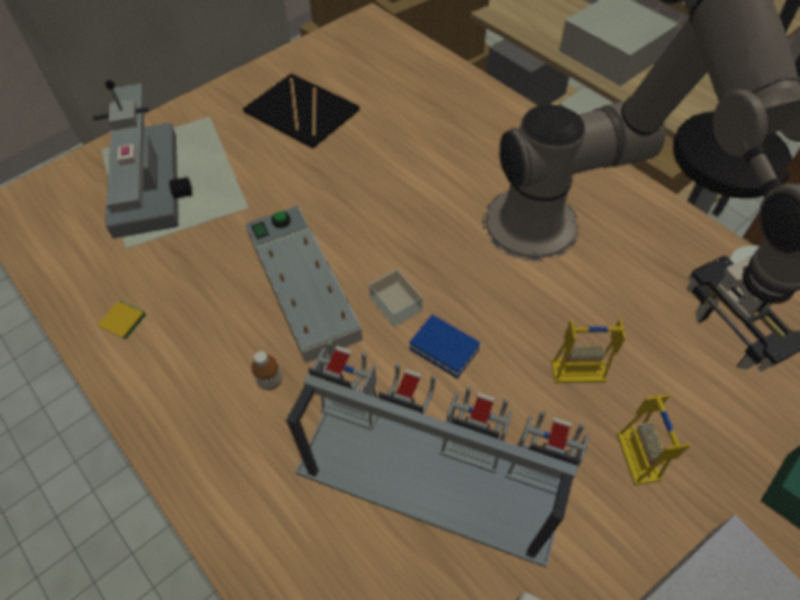

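View pics/top0b.png

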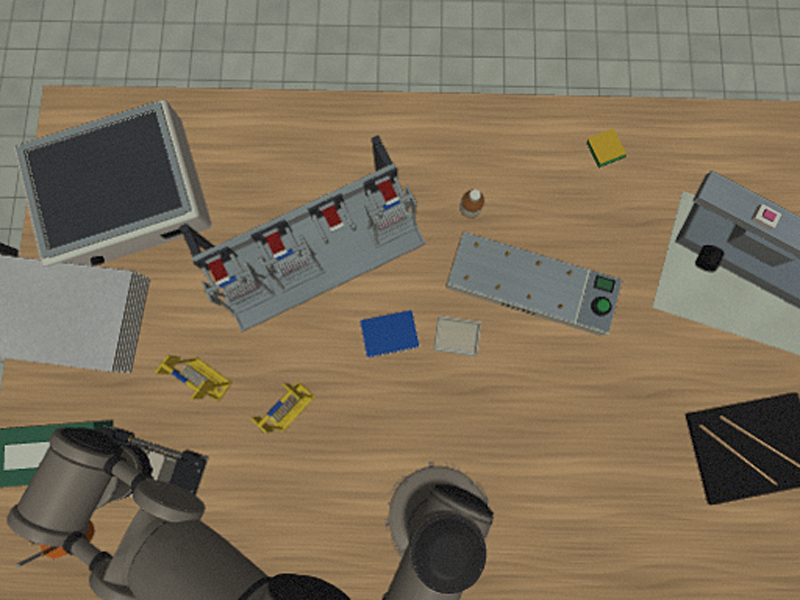

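```bash
python3 - <<'E'
import cv2
i=cv2.imread('pics/top0.png')[85:235,115:405]; cv2.imwrite('pics/c1.png',cv2.resize(i,None,fx=2.75,fy=2.75,interpolation=cv2.INTER_CUBIC))
E
```

```text
(no output)
```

View pics/c1.png

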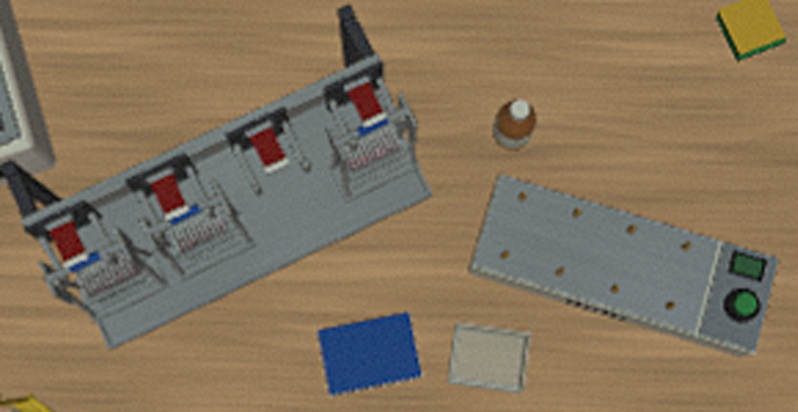

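```bash
cat >> h.py <<'E'
def campose(c):
    if 'mount' in c:
        T=np.eye(4);T[:3,:3]=R.from_euler('xyz',c['tcp_rot']).as_matrix();T[:3,3]=c['tool_pos'];T=T@np.array(c['mount']);return T[:3,:3],T[:3,3]
    return R.from_euler('xyz',c['attitude']).as_matrix(),np.array(c['position'])
def load(f): return np.load('pics/'+f+'.npy',allow_pickle=True).item()
def topl(c,uv,z):
    A,p=campose(c); n=cv2.undistortPoints(np.array(uv,float).reshape(-1,1,2),np.array(c['K']),np.array(c['dist']))[:,0]
    d=np.c_[n,np.ones(len(n))]@A.T; return p+d*((z-p[2])/d[:,2])[:,None]
def proj(c,P):
    A,p=campose(c); q=(np.array(P,float)-p)@A
    return cv2.projectPoints(q,np.zeros(3),np.zeros(3),np.array(c['K']),np.array(c['dist']))[0][:,0]
E
python3 - <<'E'
from h import *
np.set_printoptions(suppress=True,precision=1)
c=load('top0'); f=lambda l:(np.array(l)+.5)/2.75-.5+[115,85]
p=topl(c,f([(521,197),(577,213),(631,230),(686,246),(505,254),(560,271),(614,288),(670,305)]),82)
print(p); print('mid',(p[:4]+p[4:])/2, np.diff(p[:4],axis=0),p[:4]-p[4:])
print('btn',topl(c,f([(743,304)]),82))
k=topl(c,f([(82,261),(185,213),(372,128)]),218);print('bars',k,k[0]-k[1],k[1]-k[2])
r=topl(c,f([(68,240),(167,192),(266,145),(366,100)]),257); print('keepers',r,np.linalg.norm(np.diff(r,axis=0),axis=1))
print('tray',topl(c,f([(112,347),(430,194)]),14))
E
```

```text
[[ 591.3  -74.5   82. ]
 [ 572.1 -144.8   82. ]
 [ 551.7 -212.3   82. ]
 [ 532.7 -280.8   82. ]
 [ 517.6  -54.5   82. ]
 [ 497.5 -122.9   82. ]
 [ 477.4 -189.8   82. ]
 [ 457.5 -258.8   82. ]]
mid [[ 554.4  -64.5   82. ]
 [ 534.8 -133.9   82. ]
 [ 514.5 -201.1   82. ]
 [ 495.1 -269.8   82. ]] [[-19.2 -70.4   0. ]
 [-20.4 -67.5   0. ]
 [-19.  -68.5   0. ]] [[ 73.7 -20.    0. ]
 [ 74.6 -21.9   0. ]
 [ 74.2 -22.6   0. ]
 [ 75.1 -22.    0. ]]
btn [[ 460.7 -349.5   82. ]]
bars [[470.9 428.  218. ]
 [527.7 317.2 218. ]
 [630.9 111.5 218. ]] [-56.8 110.8   0. ] [-103.2  205.7    0. ]
keepers [[485.8 432.  257. ]
 [540.8 329.4 257. ]
 [595.7 225.  257. ]
 [649.3 117.8 257. ]] [116.5 117.9 119.9]
tray [[398.1 446.7  14. ]
 [611.4  37.8  14. ]]
```

```bash
python3 - <<'E'
from h import *
np.set_printoptions(suppress=True,precision=3)
print(R.from_euler('xyz',get_obs()['tcp_rot']).as_matrix())
c=load('top0')
print(topl(c,(np.array([[195,375],[285,408],[471,205],[390,335],[457,337]])+.5)/1.5625-.5,80))
E
```

```text
[[-0.     0.263  0.965]
 [-0.001  0.965 -0.263]
 [-1.    -0.001 -0.   ]]
[[291.855 524.086  80.   ]
 [226.946 328.008  80.   ]
 [683.251 -64.736  80.   ]
 [386.435 109.976  80.   ]
 [385.15  -34.67   80.   ]]
```

Emit:
send_rows:
  moves:
    - [-52, 0, 0, 0]
    - [-52, 0, 0, 0]
    - [0, 2, 57, 0]
    - [0, 2, 57, 0]
    - [0, 2, 57, 0]
    - [0, 2, 57, 0]
    - [0, 2, 57, 0]
    - [0, 2, 57, 0]
  hand: 0.27

```text
time: 1.15
tool_pos: [472.7, 427.6, 330.4]
tcp_rot: [-2.713, 1.57, -2.979]
contact_force: [0.2, 0.6, 0.6]
grip_width: 25.0
```

Emit:
send_rows:
  moves:
    - [0, 0, 0, 9.6]
    - [0, 0, 0, 9.6]
    - [0, 0, 0, 9.6]
    - [0, 0, 0, 9.6]
    - [0, 0, 0, 9.6]
    - [0, 0, 0, 0]
    - [0, 0, 0, 0]

```text
time: 2.02
tool_pos: [471.0, 428.3, 330.5]
tcp_rot: [-1.553, 1.57, -2.653]
contact_force: [0.5, 0.4, 0.3]
grip_width: 24.8
```

```bash
python3 - <<'E'
from h import *
c=snap('wrist','w1'); print(c['tool_pos'],get_obs()['grip_width'],R.from_euler('xyz',c['tcp_rot']).as_matrix())
cv2.imwrite('pics/w1b.png',cv2.resize(c['image'][:,:,::-1],(800,600),interpolation=cv2.INTER_CUBIC))
E
```

```text
[470.98107385 428.29249625 330.51293084] 24.780974769529067 [[-3.64672693e-04  8.91359894e-01  4.53296157e-01]
 [-1.93816943e-04  4.53296116e-01 -8.91359969e-01]
 [-9.99999915e-01 -4.12911115e-04  7.45593443e-06]]
```

View pics/w1b.png

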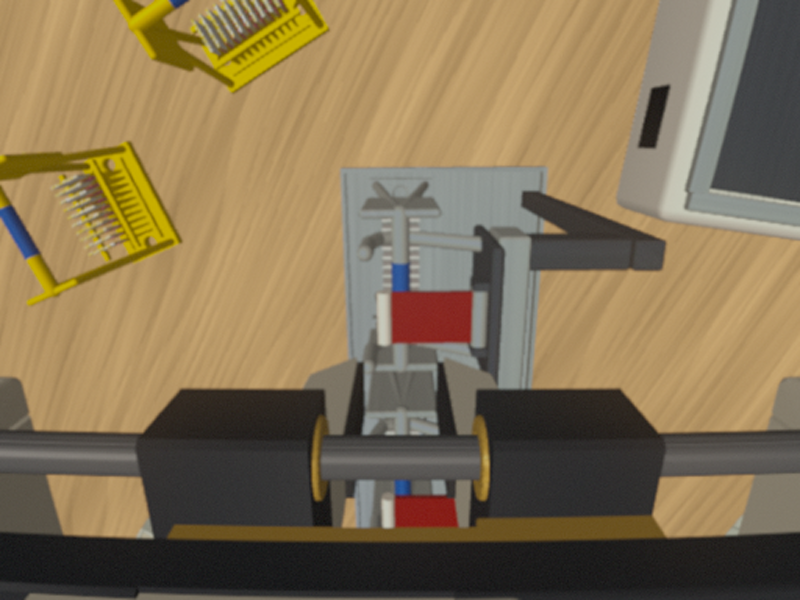

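```bash
cat >> h.py <<'E'
def plan(tgt,jaw=None):
    o=get_obs();M=R.from_euler('xyz',o['tcp_rot']).as_matrix();d=M.T@(np.array(tgt)-o['tool_pos'])
    a=np.degrees(np.arctan2(M[1,1],M[0,1])); print('tool delta (xyz)',d.round(1),'jaw now %.1f'%a, '' if jaw is None else 'yaw cmd %.1f'%((a-jaw+180)%360-180))
f800=lambda l:(np.array(l,float)+.5)/1.5625-.5
E
python3 - <<'E'
from h import *
np.set_printoptions(suppress=True,precision=1)
c=load('w1')
b=topl(c,f800([(400,225),(400,277),(403,487)]),219);print(b)
d=b[0]-b[2];print(np.degrees(np.arctan2(d[1],d[0])))
k=topl(c,f800([(432,318),(377,318),(484,318),(425,515)]),257);print('keep ctr, front, back, k2',k,np.linalg.norm(k[2]-k[1]))
print('end plate',topl(c,f800([(400,206)]),215))
plan([471,428,330],27)
E
```

```text
[[453.1 462.3 219. ]
 [466.1 436.6 219. ]
 [530.7 313.7 219. ]]
117.55825217148747
keep ctr, front, back, k2 [[484.7 434.4 257. ]
 [460.9 422.3 257. ]
 [507.3 445.9 257. ]
 [536.7 328.7 257. ]] 52.06445247619012
end plate [[448.8 470.8 215. ]]
tool delta (xyz) [ 0.6 -0.1  0.3] jaw now 26.9 yaw cmd -0.1
```

Emit:
send_rows:
  moves:
    - [22, 0, 0, -0.5]
    - [22, 0, 0, 0]
    - [18, 0, 0, 0]
    - [8, 0, 0, 0]
    - [8, 0, 0, 0]
    - [8, 0, 0, 0]
    - [8, 0, 0, 0]
    - [8, 0, 0, 0]

```text
time: 3.08
tool_pos: [470.5, 428.2, 228.8]
tcp_rot: [-1.873, 1.57, -2.968]
contact_force: [-4.1, -2.1, 4.9]
grip_width: 25.1
```

Emit:
send_rows:
  moves:
    - [8, 0, 0, 0]
    - [8, 0, 0, 0]
    - [7, 0, 0, 0]
    - [0, 0, 0, 0]
    - [0, 0, 0, 0]

```text
time: 3.7
tool_pos: [470.8, 428.1, 205.1]
tcp_rot: [-1.486, 1.569, -2.581]
contact_force: [-2.7, -1.7, -0.1]
grip_width: 24.8
```

Keeper is pressed open with expected small force. Close, then lift straight.

Emit:
send_rows:
  moves:
    - [0, 0, 0, 0]
    - [0, 0, 0, 0]
    - [0, 0, 0, 0]
    - [0, 0, 0, 0]
  hand: 0

```text
time: 4.2
tool_pos: [471.4, 428.5, 206.2]
tcp_rot: [1.706, 1.569, 0.611]
contact_force: [-1.8, -1.2, 2.9]
grip_width: 8.5
```

Emit:
send_rows:
  moves:
    - [-5, 0, 0, 0]
    - [-8, 0, 0, 0]
    - [-8, 0, 0, 0]
    - [-9, 0, 0, 0]
    - [-10, 0, 0, 0]
    - [-10, 0, 0, 0]
    - [-10, 0, 0, 0]
    - [0, 0, 0, 0]

```text
time: 5.2
tool_pos: [471.3, 428.4, 265.9]
tcp_rot: [1.651, 1.57, 0.556]
contact_force: [0.3, 0.3, -2.6]
grip_width: 9.0
```

Emit:
send_rows:
  moves:
    - [0, -10, 0, 0]
    - [0, -20, 0, 0]
    - [0, -25, 0, 0]
    - [0, -25, 0, 0]
    - [-10, -10, 0, 0]
    - [-30, 0, 0, 0]
    - [-45, 0, 0, 0]
    - [-45, 0, 0, 0]

```text
time: 6.2
tool_pos: [391.1, 387.0, 397.9]
tcp_rot: [1.724, 1.569, 0.629]
contact_force: [0.6, 1.5, -2.4]
grip_width: 8.6
```

Emit:
send_rows:
  moves:
    - [-4, 0, 0, -5]
    - [0, 0, 0, -7]
    - [0, 0, 0, -7.5]
    - [0, 0, 0, -7.5]
    - [0, 0, 0, -7.5]
    - [0, 0, 0, -7]
    - [0, 0, 0, -5]
    - [0, -10, 8, 0]

```text
time: 7.2
tool_pos: [395.9, 375.4, 400.2]
tcp_rot: [1.126, 1.57, 0.844]
contact_force: [-0.2, -0.5, -2.3]
grip_width: 9.0
```

Emit:
send_rows:
  moves:
    - [0, -25, 18, 0]
    - [0, -35, 27, 0]
    - [0, -40, 32, 0]
    - [0, -40, 32, 0]
    - [0, -40, 32, 0]
    - [0, -40, 32, 0]
    - [0, -40, 32, 0]
    - [0, -40, 32, 0]

```text
time: 8.2
tool_pos: [539.9, 18.5, 400.4]
tcp_rot: [0.048, 1.57, -0.238]
contact_force: [0.6, -0.3, -3.1]
grip_width: 8.7
```

Emit:
send_rows:
  moves:
    - [0, -40, 32, 0]
    - [0, -35, 27, 0]
    - [0, -35, 24, 0]
    - [0, -25, 20, 0]
    - [0, -15, 12, 0]
    - [0, 0, 0, 0]
    - [0, 0, 0, 0]
    - [0, 0, 0, 0]

```text
time: 9.2
tool_pos: [607.9, -154.3, 400.3]
tcp_rot: [0.201, 1.57, -0.081]
contact_force: [0.4, 0.7, -2.5]
grip_width: 8.9
```

```bash
python3 - <<'E'
from h import *
c=snap('wrist','w2'); print(c['tool_pos'],get_obs()['joint_positions']); plan([514.5,-201,300],73.9)
cv2.imwrite('pics/w2b.png',cv2.resize(c['image'][:,:,::-1],(800,600),interpolation=cv2.INTER_CUBIC))
E
```

```text
[ 607.87705588 -154.32338344  400.30677317] [-3.70787671e-01  5.01522657e-01  8.12005202e-01  1.97230289e-04
  1.82737052e+00 -1.65912234e+00]
tool delta (xyz) [100.2 -70.9 -76.8] jaw now 73.8 yaw cmd -0.1
```

View pics/w2b.png

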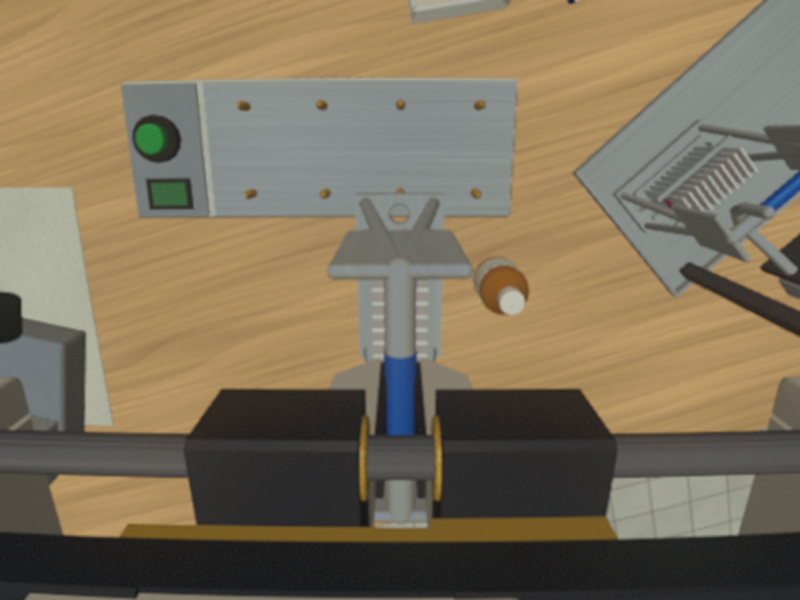

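```bash
cat > an.py <<'E'
from h import *
np.set_printoptions(suppress=True,precision=1)
c=load('w2')
im=c['image']; hsv=cv2.cvtColor(im,cv2.COLOR_RGB2HSV)
m=cv2.inRange(hsv,(10,110,60),(25,255,255)); 
m[:48]=0;m[140:]=0;m[:,:130]=0;m[:,325:]=0
n,l,s,ce=cv2.connectedComponentsWithStats(m)
for i in range(1,n):
    if s[i,4]>8:
        p=topl(c,[ce[i]],74)[0]; print(s[i],(ce[i]*1.5625).round(1),p)
print('hole',topl(c,f800([(399.5,213)]),259),'tcp',c['tool_pos'])
print('btn',topl(c,f800([(151,139)]),82))
E
python3 an.py
```

```text
[130  48 195   2 220] [339.6  75.2] [ 461.1 -167.4   74. ]
[152  65   7   5  27] [242.3 104.9] [ 459.5 -259.9   74. ]
[203  65   6   5  20] [320.6 104.1] [ 479.5 -191.4   74. ]
[254  64   4   5  15] [399.6 103.6] [ 499.3 -122.9   74. ]
[304  65   6   5  24] [478.8 104.2] [519.5 -54.4  74. ]
[302 121   5   5  19] [475.3 192.3] [595.2 -76.4  74. ]
[157 122   7   4  23] [249.5 192.9] [ 535.6 -281.8   74. ]
[205 122   6   4  17] [324.1 192.8] [ 555.7 -213.7   74. ]
hole [[ 568.8 -143.2  259. ]] tcp [ 607.9 -154.3  400.3]
btn [[ 462.9 -349.4   82. ]]
```

Emit:
send_rows:
  moves:
    - [0, -14, -14, 0]
    - [0, -25, -26, 0]
    - [0, -22, -23, -0.1]
    - [0, -10, -10.6, 0]
    - [30, 0, 0, 0]
    - [40, 0, 0, 0]
    - [40, 0, 0, 0]
    - [30, 0, 0, 0]

```text
time: 10.25
tool_pos: [517.7, -202.0, 258.1]
tcp_rot: [2.478, 1.57, 2.197]
contact_force: [-0.0, -0.4, -3.3]
grip_width: 9.3
```

Emit:
send_rows:
  moves:
    - [10, 0, 0, 0]
    - [0, 0, 0, 0]
    - [0, 0, 0, 0]
    - [0, 0, 0, 0]

```text
time: 10.75
tool_pos: [518.2, -203.1, 250.9]
tcp_rot: [-0.184, 1.568, -0.466]
contact_force: [-0.4, -0.3, -2.7]
grip_width: 9.0
```

```bash
python3 - <<'E'
from h import *
c=snap('wrist','w3'); print(c['tool_pos']); plan([517.5,-202.3,250],73.8)
print('pin near',proj(c,[[479.5,-191.4,84],[479.5,-191.4,60]]), 'pin scan z top')
cv2.imwrite('pics/w3b.png',cv2.resize(c['image'][:260,130:380,::-1],None,fx=2.3,fy=2.3,interpolation=cv2.INTER_CUBIC))
E
```

```text
[ 518.15380703 -203.05709523  250.94147698]
tool delta (xyz) [ 0.7  0.5 -0.7] jaw now 73.9 yaw cmd 0.1
pin near [[256.3633016  132.52618711]
 [256.35609535 129.56264369]] pin scan z top
```

View pics/w3b.png

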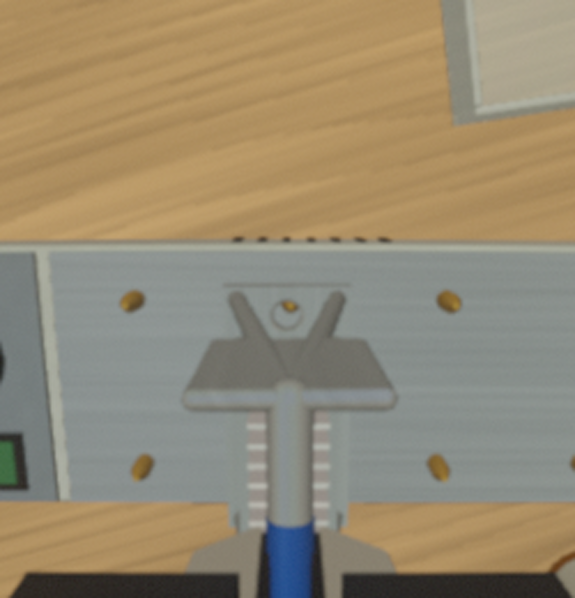

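```bash
python3 - <<'E'
from h import *
np.set_printoptions(suppress=True,precision=1)
c=load('w3'); f=lambda l:(np.array(l)+.5)/2.3-.5+[130,0]
p=topl(c,f([(132,301),(449,301),(142,467),(438,467)]),73);print(p, 'mid',p[:2].mean(0),p[2:].mean(0),p.mean(0), np.linalg.norm(p[1]-p[0]),np.linalg.norm(p[2]-p[0]))
h=topl(c,f([(287,315)]),110);print(h, h+40*np.array([.961,-.277,0]))
E
```

```text
[[ 458.9 -259.8   73. ]
 [ 498.5 -123.3   73. ]
 [ 534.8 -282.    73. ]
 [ 574.3 -145.6   73. ]] mid [ 478.7 -191.6   73. ] [ 554.6 -213.8   73. ] [ 516.6 -202.7   73. ] 142.16416117194873 79.05922441499132
[[ 479.4 -193.2  110. ]] [[ 517.8 -204.2  110. ]]
```

Emit:
send_rows:
  moves:
    - [0, 1, -1.2, 0]
    - [5, 0, 0, 0]
    - [5, 0, 0, 0]
    - [4, 0, 0, 0]
    - [4, 0, 0, 0]
    - [3, 0, 0, 0]
    - [0, 0, 0, 0]

```text
time: 11.68
tool_pos: [516.7, -201.5, 228.4]
tcp_rot: [2.765, 1.57, 2.483]
contact_force: [0.5, 0.1, -2.9]
grip_width: 9.1
```

Emit:
send_rows:
  moves:
    - [3, 0, 0, 0]
    - [3, 0, 0, 0]
    - [3, 0, 0, 0]
    - [3, 0, 0, 0]
    - [0, 0, 0, 0]

```text
time: 12.3
tool_pos: [516.6, -201.4, 216.4]
tcp_rot: [2.743, 1.57, 2.461]
contact_force: [0.5, 0.7, -2.9]
grip_width: 8.8
```

Free of side force. Continue to contact.

Emit:
send_rows:
  moves:
    - [2, 0, 0, 0]
    - [1.5, 0, 0, 0]
    - [1.5, 0, 0, 0]
    - [0, 0, 0, 0]
    - [0, 0, 0, 0]

```text
time: 12.92
tool_pos: [516.8, -201.6, 211.8]
tcp_rot: [-0.061, 1.571, -0.343]
contact_force: [-0.9, -0.1, -1.4]
grip_width: 8.9
```

Emit:
send_rows:
  moves:
    - [1, 0, 0, 0]
    - [0, 0, 0, 0]
    - [0, 0, 0, 0]

```text
time: 13.3
tool_pos: [516.9, -201.9, 211.7]
tcp_rot: [-0.461, 1.569, -0.743]
contact_force: [-3.1, -1.0, 5.0]
grip_width: 8.7
```

Emit:
send_rows:
  moves:
    - [0, 0, 0, 0]
    - [0, 0, 0, 0]
    - [0, 0, 0, 0]
    - [-15, 0, 0, 0]
    - [-30, 0, 0, 0]
    - [-45, 0, 0, 0]
    - [-45, 0, 0, 0]
    - [0, 0, 0, 0]
  hand: 0.27

```text
time: 14.3
tool_pos: [518.0, -202.1, 350.7]
tcp_rot: [-0.217, 1.562, -0.498]
contact_force: [1.1, 0.2, -0.6]
grip_width: 24.6
```

```bash
python3 - <<'E'
from h import *
c=snap('wrist','w4'); print(c['tool_pos']); plan([525.6,323,400],27.4)
cv2.imwrite('pics/w4b.png',cv2.resize(c['image'][:,:,::-1],(800,600),interpolation=cv2.INTER_CUBIC))
E
```

```text
[ 517.95072758 -202.10745335  350.69555074]
tool delta (xyz) [ -53.   506.4 -137.5] jaw now 73.9 yaw cmd 46.5
```

View pics/w4b.png

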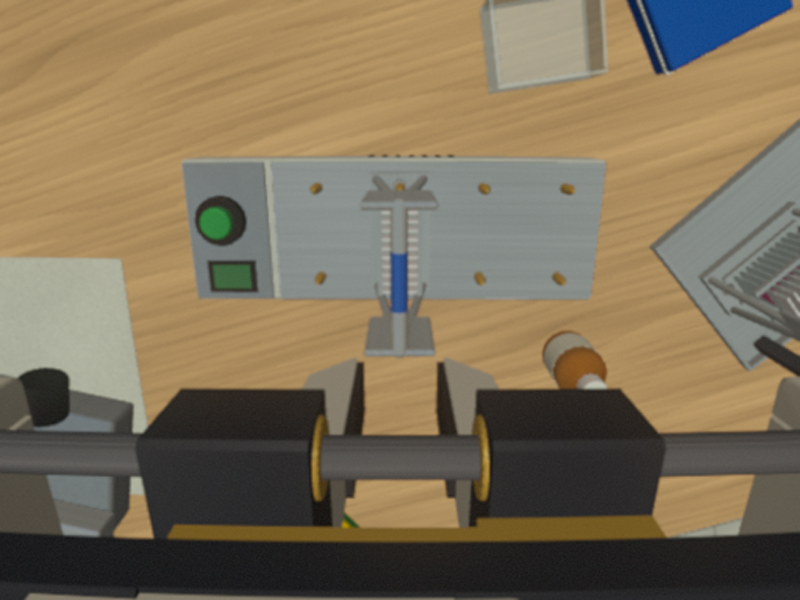

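Emit:
send_rows:
  moves:
    - [0, 25, -7, 0]
    - [0, 48, -13, 0]
    - [0, 55, -15, 0]
    - [0, 55, -15, 0]
    - [0, 55, -15, 0]
    - [0, 55, -15, 0]
    - [0, 55, -15, 0]
    - [0, 55, -15, 0]

```text
time: 15.35
tool_pos: [522.4, 217.9, 344.7]
tcp_rot: [-2.594, 1.569, -2.875]
contact_force: [0.3, 0.2, -0.5]
grip_width: 24.9
```

Emit:
send_rows:
  moves:
    - [0, 55, -15, 0]
    - [0, 48, -12.5, 0]
    - [10, 0, 0, 9.3]
    - [10, 0, 0, 9.3]
    - [0, 0, 0, 9.3]
    - [0, 0, 0, 9.3]
    - [0, 0, 0, 9.3]
    - [0, 0, 0, 0]

```text
time: 16.35
tool_pos: [524.9, 322.6, 324.6]
tcp_rot: [-1.665, 1.569, -2.757]
contact_force: [0.7, -0.6, 0.4]
grip_width: 24.7
```

```bash
python3 - <<'E'
from h import *
c=snap('wrist','w5'); print(c['tool_pos']); plan([525.6,323,206],27.4)
cv2.imwrite('pics/w5b.png',cv2.resize(c['image'][:,:,::-1],(800,600),interpolation=cv2.INTER_CUBIC))
E
```

```text
[524.85559402 322.61713712 324.57758127]
tool delta (xyz) [118.8   1.    0. ] jaw now 27.6 yaw cmd 0.2
```

View pics/w5b.png

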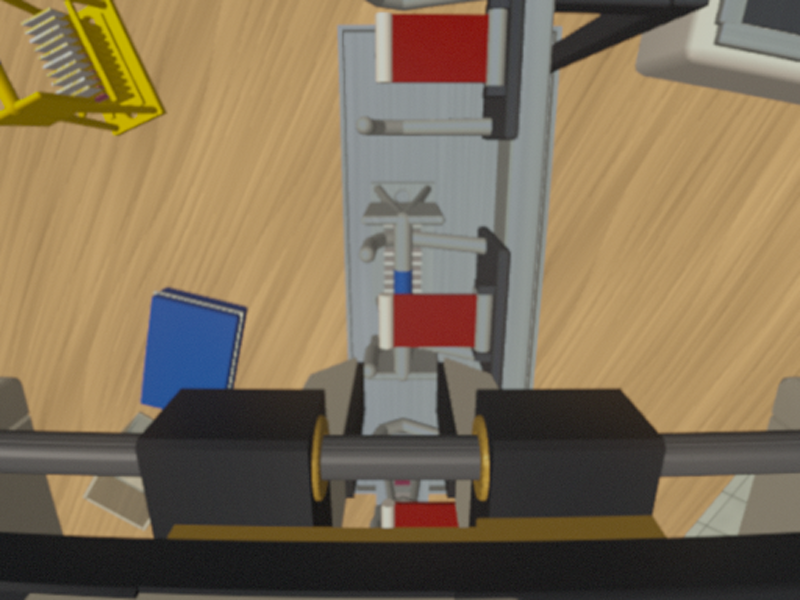

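Emit:
send_rows:
  moves:
    - [20, 1, 0, 0.2]
    - [20, 0, 0, 0]
    - [17, 0, 0, 0]
    - [8, 0, 0, 0]
    - [8, 0, 0, 0]
    - [8, 0, 0, 0]
    - [8, 0, 0, 0]
    - [8, 0, 0, 0]

```text
time: 17.4
tool_pos: [525.5, 323.0, 228.8]
tcp_rot: [-1.627, 1.57, -2.723]
contact_force: [-4.4, -2.5, 4.5]
grip_width: 24.9
```

Emit:
send_rows:
  moves:
    - [8, 0, 0, 0]
    - [7, 0, 0, 0]
    - [7, 0, 0, 0]
    - [0, 0, 0, 0]
    - [0, 0, 0, 0]

```text
time: 18.02
tool_pos: [525.9, 323.1, 206.4]
tcp_rot: [-1.686, 1.57, -2.783]
contact_force: [-2.9, -1.5, -0.1]
grip_width: 24.7
```

Emit:
send_rows:
  moves:
    - [0, 0, 0, 0]
    - [0, 0, 0, 0]
    - [0, 0, 0, 0]
    - [0, 0, 0, 0]
  hand: 0

```text
time: 18.52
tool_pos: [526.3, 323.3, 207.3]
tcp_rot: [1.556, 1.57, 0.46]
contact_force: [-3.8, -2.0, 5.2]
grip_width: 8.7
```

Emit:
send_rows:
  moves:
    - [-5, 0, 0, 0]
    - [-8, 0, 0, 0]
    - [-8, 0, 0, 0]
    - [-9, 0, 0, 0]
    - [-10, 0, 0, 0]
    - [-10, 0, 0, 0]
    - [-10, 0, 0, 0]
    - [0, 0, 0, 0]

```text
time: 19.52
tool_pos: [526.4, 323.2, 267.1]
tcp_rot: [1.537, 1.57, 0.44]
contact_force: [0.3, -0.4, -3.5]
grip_width: 9.1
```

Emit:
send_rows:
  moves:
    - [0, -10, 0, 0]
    - [0, -20, 0, 0]
    - [0, -25, 0, 0]
    - [0, -25, 0, 0]
    - [0, -10, 0, 0]
    - [-12, 0, 0, 0]
    - [-20, 0, 0, 0]
    - [-12, 0, 0, 0]

```text
time: 20.52
tool_pos: [447.1, 282.6, 312.3]
tcp_rot: [1.559, 1.568, 0.463]
contact_force: [-0.2, -0.5, -2.8]
grip_width: 9.1
```

Emit:
send_rows:
  moves:
    - [0, 0, 0, -5]
    - [0, 0, 0, -7]
    - [0, 0, 0, -7.5]
    - [0, 0, 0, -7.5]
    - [0, 0, 0, -7.4]
    - [0, 0, 0, -7]
    - [0, 0, 0, -5]
    - [0, -10, 5.5, 0]

```text
time: 21.52
tool_pos: [448.8, 271.3, 310.8]
tcp_rot: [1.504, 1.57, 1.218]
contact_force: [-0.0, -0.5, -2.9]
grip_width: 8.9
```

Emit:
send_rows:
  moves:
    - [0, -25, 14, 0]
    - [0, -40, 22, 0]
    - [0, -45, 24, 0]
    - [0, -45, 24, 0]
    - [0, -45, 24, 0]
    - [0, -45, 24, 0]
    - [0, -45, 24, 0]
    - [0, -40, 22, 0]

```text
time: 22.52
tool_pos: [526.0, -98.6, 310.9]
tcp_rot: [-0.567, 1.57, -0.857]
contact_force: [-0.2, 0.6, -3.1]
grip_width: 8.7
```

```bash
python3 - <<'E'
from h import *
print(get_obs()['tool_pos'],get_obs()['contact_force'],get_obs()['grip_width']); plan([536.7,-133,260],73.8)
E
```

```text
[525.963455   -98.6265168  310.90116698] [-0.24864056  0.58406024 -3.10924262] 8.671934468868344
tool delta (xyz) [ 50.9 -29.9  20.1] jaw now 73.4 yaw cmd -0.4
```

Emit:
send_rows:
  moves:
    - [0, -18, 12, -0.4]
    - [0, -9, 6, 0]
    - [0, -3, 2, 0]
    - [20, 0, 0, 0]
    - [20, 0, 0, 0]
    - [13, 0, 0, 0]
    - [0, 0, 0, 0]
    - [0, 0, 0, 0]

```text
time: 23.52
tool_pos: [537.1, -130.2, 258.6]
tcp_rot: [-0.009, 1.569, -0.289]
contact_force: [0.4, 0.8, -3.3]
grip_width: 8.9
```

```bash
python3 - <<'E'
from h import *
c=snap('wrist','w6'); print(c['tool_pos']); plan([536.7,-133,250],73.8)
cv2.imwrite('pics/w6b.png',cv2.resize(c['image'][:260,130:380,::-1],None,fx=2.3,fy=2.3,interpolation=cv2.INTER_CUBIC))
E
```

```text
[ 537.11864185 -130.18208166  258.57851331]
tool delta (xyz) [ 8.7 -2.7  0.3] jaw now 74.0 yaw cmd 0.2
```

View pics/w6b.png

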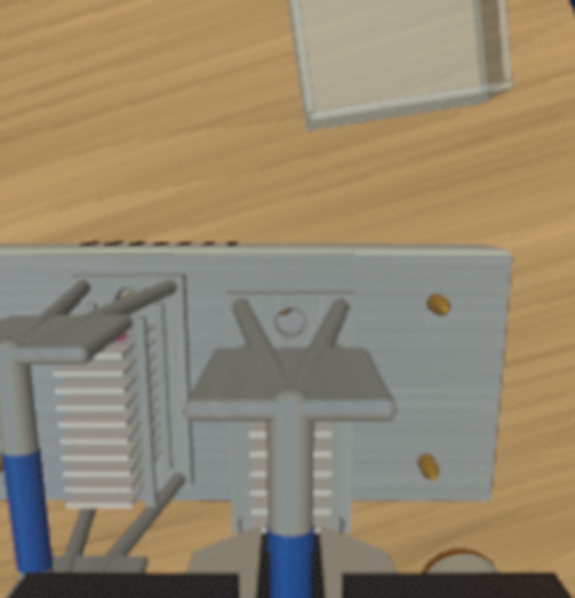

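```bash
python3 - <<'E'
from h import *
np.set_printoptions(suppress=True,precision=1)
c=load('w6'); f=lambda l:(np.array(l)+.5)/2.3-.5+[130,0]
p=topl(c,f([(438,304),(429,466)]),73);print(p,p.mean(0),np.linalg.norm(p[1]-p[0]))
s2=p.mean(0)-72*np.array([.28,.96,0]); print('s2',s2)
h=topl(c,f([(290,321)]),116);ctr=h+40*np.array([.96,-.28,0]);print(h,ctr)
d=(s2-ctr)[0];print('tool y,z',d@[.28,.96,0],d@[.96,-.28,0])
E
```

```text
[[518.5 -54.2  73. ]
 [594.4 -75.9  73. ]] [556.5 -65.   73. ] 78.89537951766542
s2 [ 536.3 -134.2   73. ]
[[ 501.1 -119.9  116. ]] [[ 539.5 -131.1  116. ]]
tool y,z -3.880460779092309 -2.231020546231691
```

Emit:
send_rows:
  moves:
    - [0, -3.1, -1.9, -0.1]
    - [6, 0, 0, 0]
    - [6, 0, 0, 0]
    - [6, 0, 0, 0]
    - [4, 0, 0, 0]
    - [4, 0, 0, 0]
    - [3, 0, 0, 0]
    - [0, 0, 0, 0]

```text
time: 24.58
tool_pos: [533.9, -132.7, 228.5]
tcp_rot: [2.874, 1.57, 2.596]
contact_force: [0.5, -0.2, -3.3]
grip_width: 9.0
```

Emit:
send_rows:
  moves:
    - [3, 0, 0, 0]
    - [3, 0, 0, 0]
    - [3, 0, 0, 0]
    - [3, 0, 0, 0]
    - [0, 0, 0, 0]

```text
time: 25.2
tool_pos: [533.9, -132.7, 216.4]
tcp_rot: [2.871, 1.57, 2.593]
contact_force: [0.6, 0.2, -3.1]
grip_width: 9.1
```

Clean entry (underside ≈ 64 mm, no side force).

Emit:
send_rows:
  moves:
    - [2, 0, 0, 0]
    - [1, 0, 0, 0]
    - [1, 0, 0, 0]
    - [0.7, 0, 0, 0]
    - [0, 0, 0, 0]
    - [0, 0, 0, 0]

```text
time: 25.95
tool_pos: [534.1, -132.8, 212.6]
tcp_rot: [-0.044, 1.57, -0.322]
contact_force: [-2.0, 1.1, 4.5]
grip_width: 9.2
```

Emit:
send_rows:
  moves:
    - [0, 0, 0, 0]
    - [0, 0, 0, 0]
    - [0, 0, 0, 0]
    - [-15, 0, 0, 0]
    - [-30, 0, 0, 0]
    - [-40, 0, 0, 0]
    - [-40, 0, 0, 0]
    - [0, 0, 0, 0]
  hand: 0.27

```text
time: 26.95
tool_pos: [535.2, -133.2, 341.6]
tcp_rot: [-0.093, 1.562, -0.371]
contact_force: [0.8, -0.3, -0.4]
grip_width: 25.0
```

Emit:
send_rows:
  moves:
    - [0, 35, 4, 0]
    - [0, 50, 5, 0]
    - [0, 50, 5, 0]
    - [0, 50, 5, 0]
    - [0, 50, 5, 0]
    - [0, 29, 3, 0]
    - [0, 0, 0, 9]
    - [0, 0, 0, 9]

```text
time: 27.95
tool_pos: [632.3, 114.4, 336.3]
tcp_rot: [-2.499, 1.569, -3.095]
contact_force: [-1.0, -0.9, -0.1]
grip_width: 24.3
```

Emit:
send_rows:
  moves:
    - [0, 0, 0, 9.5]
    - [0, 0, 0, 9.5]
    - [0, 0, 0, 9.4]
    - [0, 0, 0, 0]
    - [0, 0, 0, 0]

```text
time: 28.58
tool_pos: [632.3, 113.7, 336.8]
tcp_rot: [-2.181, 1.57, 3.018]
contact_force: [0.5, -0.4, 1.0]
grip_width: 25.0
```

```bash
python3 - <<'E'
from h import *
c=snap('wrist','w7'); print(c['tool_pos']); plan([634.2,113.4,207],27.4)
cv2.imwrite('pics/w7b.png',cv2.resize(c['image'][:,:,::-1],(800,600),interpolation=cv2.INTER_CUBIC))
E
```

```text
[632.32807711 113.68691542 336.82079183]
tool delta (xyz) [129.9   1.5   1.1] jaw now 27.8 yaw cmd 0.4
```

View pics/w7b.png

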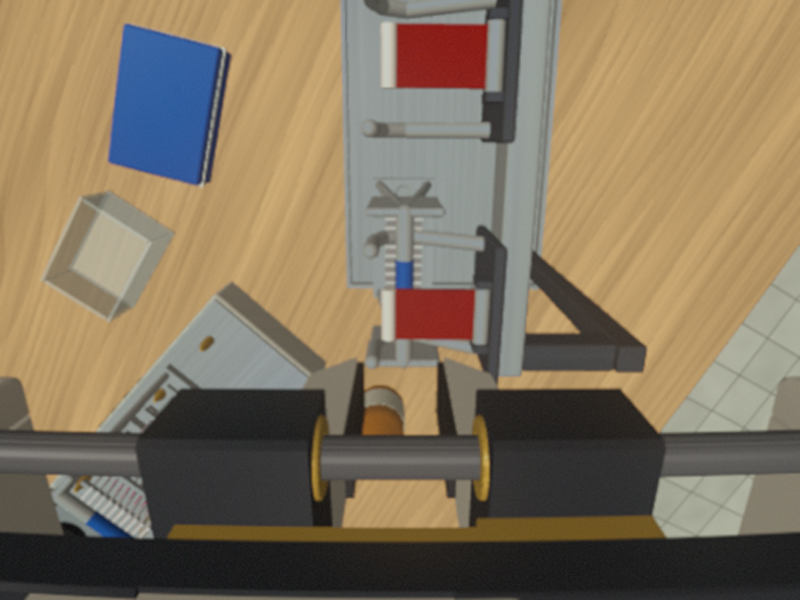

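Emit:
send_rows:
  moves:
    - [24, 1.7, 1, 0.4]
    - [24, 0, 0, 0]
    - [20, 0, 0, 0]
    - [8, 0, 0, 0]
    - [8, 0, 0, 0]
    - [8, 0, 0, 0]
    - [8, 0, 0, 0]
    - [8, 0, 0, 0]

```text
time: 29.62
tool_pos: [634.0, 113.2, 229.2]
tcp_rot: [-0.891, 1.57, -1.986]
contact_force: [-3.6, -1.5, 4.7]
grip_width: 24.8
```

Emit:
send_rows:
  moves:
    - [8, 0, 0, 0]
    - [7, 0, 0, 0]
    - [7, 0, 0, 0]
    - [0, 0, 0, 0]
    - [0, 0, 0, 0]

```text
time: 30.25
tool_pos: [634.2, 113.6, 206.6]
tcp_rot: [-2.02, 1.57, -3.115]
contact_force: [-2.6, -1.7, 0.4]
grip_width: 24.9
```

Emit:
send_rows:
  moves:
    - [0, 0, 0, 0]
    - [0, 0, 0, 0]
    - [0, 0, 0, 0]
    - [0, 0, 0, 0]
  hand: 0

```text
time: 30.75
tool_pos: [634.8, 113.7, 207.6]
tcp_rot: [1.305, 1.569, 0.21]
contact_force: [-1.0, -0.8, 3.8]
grip_width: 8.9
```

Emit:
send_rows:
  moves:
    - [-5, 0, 0, 0]
    - [-8, 0, 0, 0]
    - [-8, 0, 0, 0]
    - [-9, 0, 0, 0]
    - [-10, 0, 0, 0]
    - [-10, 0, 0, 0]
    - [-10, 0, 0, 0]
    - [0, 0, 0, 0]

```text
time: 31.75
tool_pos: [634.6, 113.7, 267.1]
tcp_rot: [1.959, 1.57, 0.864]
contact_force: [0.6, -0.4, -2.6]
grip_width: 8.5
```

Emit:
send_rows:
  moves:
    - [0, -10, 0, 0]
    - [0, -20, 0, 0]
    - [0, -25, 0, 0]
    - [0, -25, 0, 0]
    - [0, -15, 0, 0]
    - [-10, -5, 0, 0]
    - [-20, 0, 0, 0]
    - [-13, 0, 0, 0]

```text
time: 32.75
tool_pos: [546.0, 67.8, 311.7]
tcp_rot: [1.162, 1.568, 0.068]
contact_force: [0.2, -0.5, -2.9]
grip_width: 8.8
```

Emit:
send_rows:
  moves:
    - [0, 0, 0, -5]
    - [0, 0, 0, -7]
    - [0, 0, 0, -7.5]
    - [0, 0, 0, -7.5]
    - [0, 0, 0, -7.4]
    - [0, 0, 0, -7]
    - [0, 0, 0, -5]
    - [0, 0, 0, 0]

```text
time: 33.75
tool_pos: [545.7, 67.9, 310.2]
tcp_rot: [0.611, 1.57, 0.325]
contact_force: [0.4, -0.4, -3.0]
grip_width: 9.1
```

Emit:
send_rows:
  moves:
    - [0, -15, 6, 0]
    - [0, -30, 11.5, 0]
    - [0, -35, 13.5, 0]
    - [0, -28, 10.5, 0]
    - [0, -13.5, 5, 0]
    - [20, 0, 0, 0]
    - [25, 0, 0, 0]
    - [8, 0, 0, 0]

```text
time: 34.75
tool_pos: [555.3, -61.7, 255.6]
tcp_rot: [3.096, 1.568, 2.81]
contact_force: [0.2, 0.2, -3.3]
grip_width: 8.8
```

Emit:
send_rows:
  moves:
    - [0, 0, 0, 0]
    - [0, 0, 0, 0]
    - [0, 0, 0, 0]

```text
time: 35.12
tool_pos: [556.4, -61.9, 257.9]
tcp_rot: [0.092, 1.569, -0.193]
contact_force: [0.5, 1.0, -3.1]
grip_width: 9.2
```

```bash
python3 - <<'E'
from h import *
c=snap('wrist','w8'); print(c['tool_pos']); plan([557.2,-63.6,250],73.8)
cv2.imwrite('pics/w8b.png',cv2.resize(c['image'][:260,130:380,::-1],None,fx=2.3,fy=2.3,interpolation=cv2.INTER_CUBIC))
E
```

```text
[556.37176824 -61.90620626 257.93364082]
tool delta (xyz) [ 7.7 -1.4  1.4] jaw now 73.7 yaw cmd -0.1
```

View pics/w8b.png

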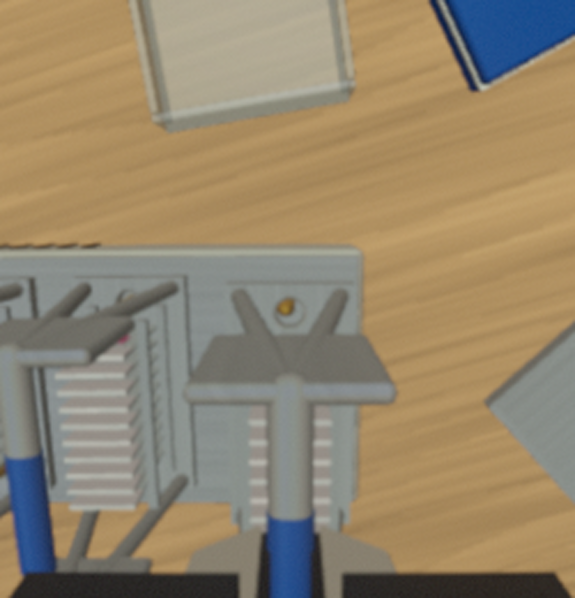

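```bash
python3 - <<'E'
from h import *
np.set_printoptions(suppress=True,precision=1)
c=load('w8'); f=lambda l:(np.array(l)+.5)/2.3-.5+[130,0]
p=topl(c,f([(286,307)]),78)
h=topl(c,f([(290,311)]),115.5)
for q in ([518.5,-54.2,0],[518.8,-52.4,0],p[0]):
    d=(q-h)[0];print(q,h,'tool y,z',d@[.28,.96,0],d@[.96,-.28,0])
E
```

```text
[518.5, -54.2, 0] [[516.6 -50.2 115.5]] tool y,z -3.2726668002065114 2.9454899849120055
[518.8, -52.4, 0] [[516.6 -50.2 115.5]] tool y,z -1.4606668002065202 2.729489984911961
[519.3 -52.9  78. ] [[516.6 -50.2 115.5]] tool y,z -1.8387797777175112 3.374669304101053
```

Emit:
send_rows:
  moves:
    - [0, -2, 2.7, 0]
    - [6, 0, 0, 0]
    - [6, 0, 0, 0]
    - [5, 0, 0, 0]
    - [4, 0, 0, 0]
    - [4, 0, 0, 0]
    - [3, 0, 0, 0]
    - [0, 0, 0, 0]

```text
time: 36.17
tool_pos: [557.9, -64.5, 228.8]
tcp_rot: [2.971, 1.57, 2.686]
contact_force: [-0.4, 0.7, -3.0]
grip_width: 8.9
```

Emit:
send_rows:
  moves:
    - [3, 0, 0, 0]
    - [3, 0, 0, 0]
    - [3, 0, 0, 0]
    - [3, 0, 0, 0]
    - [0, 0, 0, 0]

```text
time: 36.8
tool_pos: [557.9, -64.5, 216.7]
tcp_rot: [2.96, 1.57, 2.675]
contact_force: [-0.6, -0.4, -2.3]
grip_width: 8.9
```

Emit:
send_rows:
  moves:
    - [2, 0, 0, 0]
    - [1, 0, 0, 0]
    - [1, 0, 0, 0]
    - [0.7, 0, 0, 0]
    - [0, 0, 0, 0]
    - [0, 0, 0, 0]

```text
time: 37.55
tool_pos: [558.1, -64.6, 212.8]
tcp_rot: [0.02, 1.57, -0.265]
contact_force: [-1.0, -0.1, 3.5]
grip_width: 9.0
```

Emit:
send_rows:
  moves:
    - [0, 0, 0, 0]
    - [0, 0, 0, 0]
    - [0, 0, 0, 0]
    - [-15, 0, 0, 0]
    - [-30, 0, 0, 0]
    - [-45, 0, 0, 0]
    - [-45, 0, 0, 0]
    - [-45, 0, 0, 0]
  hand: 0.27

```text
time: 38.55
tool_pos: [557.7, -64.5, 395.1]
tcp_rot: [0.092, 1.569, -0.193]
contact_force: [1.0, 0.5, -0.0]
grip_width: 24.8
```

Emit:
send_rows:
  moves:
    - [0, -30, 5, 0]
    - [0, -45, 15, 0]
    - [0, -45, 15, 0]
    - [0, -35, 10, 0]
    - [0, -15, 5, 0]
    - [0, 0, 0, 0]
    - [0, 0, 0, 0]
    - [0, 0, 0, 0]
  hand: 0

```text
time: 39.55
tool_pos: [558.4, -240.4, 392.8]
tcp_rot: [0.315, 1.57, 0.032]
contact_force: [0.3, 0.7, 1.0]
grip_width: 0.4
```

```bash
python3 - <<'E'
from h import *
c=snap('wrist','w9'); print(c['tool_pos'],get_obs()['grip_width']); snap('top','top9'); plan([462.5,-350,130],73.8)
i=c['image'][:,:,::-1]; cv2.imwrite('pics/w9b.png',cv2.resize(i,(800,600),interpolation=cv2.INTER_CUBIC))
E
```

```text
[ 558.41668598 -240.3820699   392.80421139] 0.42376357460240704
tool delta (xyz) [ 262.6 -131.8  -61.6] jaw now 73.8 yaw cmd -0.0
```

View pics/w9b.png

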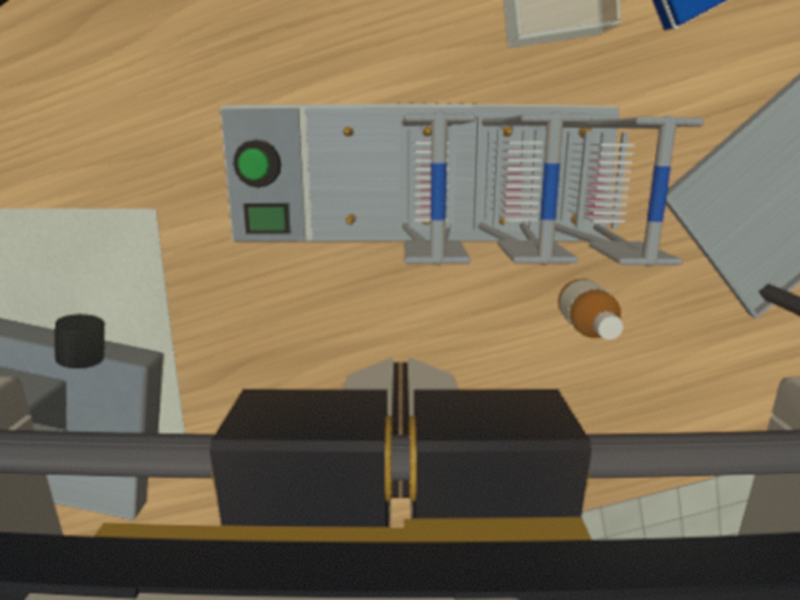

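```bash
python3 - <<'E'
from h import *
np.set_printoptions(suppress=True,precision=1)
c=load('w9'); print('btn',topl(c,f800([(253,164)]),82))
s=np.array([516.8,-202,0]);u=np.array([.28,.96,0]);v=np.array([.96,-.28,0])
for k in range(3):
    b=s+72*k*u; print((proj(c,[b-44*v+[0,0,225],b+44*v+[0,0,225],b-52*v+[0,0,70]])+.5)*1.5625)
i=load('top9')['image'][90:215,270:405,::-1];cv2.imwrite('pics/t9.png',cv2.resize(i,None,fx=4.5,fy=4.5,interpolation=cv2.INTER_CUBIC))
E
```

```text
btn [[ 462.2 -350.7   82. ]]
[[441.7 119.1]
 [438.7 259.5]
 [428.6 116.3]]
[[558.7 120. ]
 [547.3 259.6]
 [508.3 116.7]]
[[672.6 122.1]
 [653.5 260. ]
 [587.1 117.7]]
```

Emit:
send_rows:
  moves:
    - [0, -30, -15, 0]
    - [0, -45, -20, 0]
    - [0, -40, -18, 0]
    - [0, -17, -9, 0]
    - [45, 0, 0, 0]
    - [60, 0, 0, 0]
    - [60, 0, 0, 0]
    - [60, 0, 0, 0]

```text
time: 40.65
tool_pos: [462.1, -350.1, 165.9]
tcp_rot: [-0.005, 1.57, -0.289]
contact_force: [0.6, -0.9, 0.3]
grip_width: 0.9
```

Emit:
send_rows:
  moves:
    - [40, 0, 0, 0]
    - [20, 0, 0, 0]
    - [10, 0, 0, 0]
    - [0, 0, 0, 0]
    - [0, 0, 0, 0]

```text
time: 41.28
tool_pos: [462.3, -351.4, 98.5]
tcp_rot: [-0.419, 1.569, -0.703]
contact_force: [1.4, -0.7, 0.1]
grip_width: 0.3
```

```bash
python3 - <<'E'
from h import *
plan([462.3,-350.4,84],73.8)
E
```

```text
tool delta (xyz) [14.5  0.9 -0.3] jaw now 73.7 yaw cmd -0.1
```

Emit:
send_rows:
  moves:
    - [6, 1, 0, 0]
    - [5, 0, 0, 0]
    - [3, 0, 0, 0]
    - [3, 0, 0, 0]
    - [2, 0, 0, 0]
    - [2, 0, 0, 0]
    - [0, 0, 0, 0]

```text
time: 42.15
tool_pos: [461.8, -350.0, 76.4]
tcp_rot: [2.383, 1.571, 2.098]
contact_force: [-1.4, 2.5, 4.4]
grip_width: 0.4
```

Emit:
send_rows:
  moves:
    - [1, 0, 0, 0]
    - [1, 0, 0, 0]
    - [1, 0, 0, 0]
    - [0, 0, 0, 0]
    - [0, 0, 0, 0]

```text
time: 42.78
tool_pos: [461.9, -350.1, 75.9]
tcp_rot: [-0.586, 1.569, -0.871]
contact_force: [-6.7, 5.7, 21.5]
grip_width: 0.1
```

Force jumped with the position stopped at 75.9 (82 − 6): fully pressed. Release and retreat.

Emit:
send_rows:
  moves:
    - [-10, 0, 0, 0]
    - [-25, 0, 0, 0]
    - [-45, 0, 0, 0]
    - [-60, 0, 0, 0]
    - [-60, 0, 0, 0]
    - [-50, 0, 0, 0]
    - [0, 0, 0, 0]
    - [0, 0, 0, 0]

```text
time: 43.78
tool_pos: [461.7, -349.9, 322.2]
tcp_rot: [2.558, 1.57, 2.273]
contact_force: [0.6, 0.4, -0.3]
grip_width: 0.2
```

```bash
python3 - <<'E'
from h import *
c=snap('scene','s10'); print(get_obs()['tool_pos'],get_obs()['contact_force'])
i=c['image'][100:350,130:400,::-1];cv2.imwrite('pics/s10b.png',cv2.resize(i,None,fx=2.4,fy=2.4,interpolation=cv2.INTER_CUBIC))
E
```

```text
[ 461.54887142 -349.74805043  321.57540238] [-0.49287167 -0.23243639 -0.14160268]
```

View pics/s10b.png

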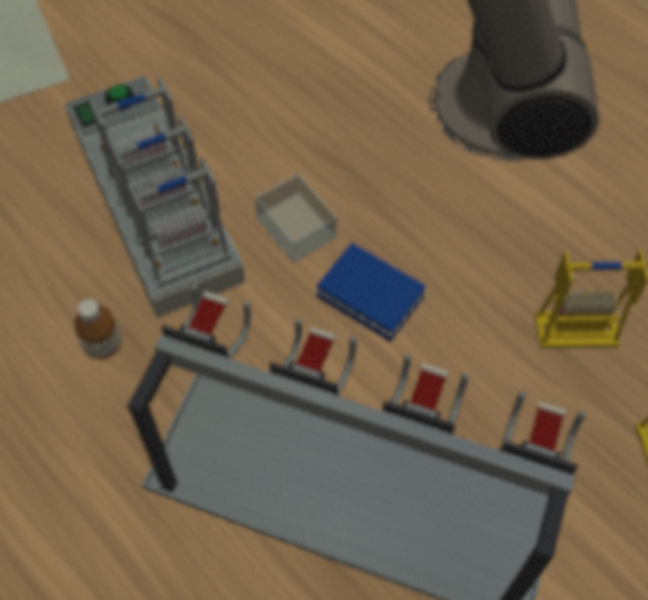

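All hooks are empty with the keepers shut, three racks are seated upright in a row, and the bystanders are in place.

```bash
python3 -c "
from plant import close_job
print(close_job())"
```

```text
the job is handed in; nothing more can be done
None
```

The job is done and handed in after about 44 s of robot time. Three racks were present, on hooks 0, 2 and 3; hook 1 was empty from the start. I lifted each one off through its keeper and seated it on the deck:

| Rack from | Seated at |
|---|---|
| hook 3 | station 1 |
| hook 2 | station 2 |
| hook 0 | station 3 |

I then pressed the green button with shut fingers. It stopped at z = 75.9 mm, which is the full 6 mm of travel, with the force jumping to about 21 N. I released it and backed the arm away.

**Last checks:**
- **Rail:** all hooks are empty and every keeper is shut.
- **Racks:** all three stand upright on their pins. Seated bar ends match the seated model to about 4 px (2–3 mm), and contact came at the expected height with no side force while going down. I judged flushness from these, with no separate measurement.
- **Bystanders:** the dish, bottle and slide box look undisturbed in the final picture.
- **Forces:** the highest reading I saw was the button press. Pushing each rack down to seat it read at most 5 N.

No check failed, and I saw no sign of a rack being knocked aside. The cameras put the station positions 1–3 mm apart, so I corrected each fit from a close wrist view.

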